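# Unload the vice and press the drilled plate into the fence corner

## Task

Slide the jaw of the small machine vice all the way open, then lift the drilled plate out of it and stand it, the same way up, on the drilling board with one broad face flat against the long fence and one end up against the stop block. Finish while still holding it there: one steady, firm diagonal push that presses the plate into the fence and down onto the board at the same time, without letting go at the end. Leave the other things on the bench where they are.

Things in the scene. Friction and masses are not known exactly. Their poses are not given: they have to be found in the camera images.
- vice: Small dark machine vice fixed to the bench. Origin on its underside; jaws open along its y, z up. Base 70 mm wide (x -35..35), y -91..69, its top (the bed the plate stands on) at z 14. Fixed jaw 66 mm wide, y -70..-42, top at z 44; the plate stands between it and the moving jaw. End block of the screw at y 49..69, top at z 38.
- vice_jaw (a joint): Moving jaw of the vice, slide: opens towards the vice's +y; 0 = shut, 0.028 m = fully open at its stop; the clear gap between the jaw faces is this value + 1.7 mm. It starts nearly closed on the plate (about 0.015), moves with about 2 N and stays where it is left.
- jaw_grip (a point): Centre of the moving jaw block (moves with it; axes as the vice's). The block is 62 mm wide along the vice's x (both sides free to be pinched; the base below reaches 4 mm farther out each side), along y from 15 mm to -y (face towards the plate) to 12 mm to +y of this point, and 14 mm below to 14 mm above it.
- plate_mid (a point): Centre of the drilled aluminium plate: 16 mm thick (its x), 56 long (y), 60 high (z), 0.14 to 0.28 kg, two 10 mm holes through the lower half of its broad faces. It starts upright on the vice's bed between the jaws, length along the vice's x, the top 30 mm free above the jaws. This point is 30 mm above its lower edge. Either broad face and either end may be used.
- jig: Grey drilling board fixed to the bench: base plate 120 (x) x 160 (y) mm, a fence along its +x side, a stop block at its +y end. Origin on the bench under its centre; z up. Base plate top at z 12; fence face is the plane x = 40 mm, stop face the plane y = 40 mm; both 24 mm high (tops at z 36). The drilled plate in the corner has its centre at x 32, y 12, z 42 mm.
- jig_plate: The board's base plate, 120 x 160 x 10 mm, rigid ground steel, slippery (friction about 0.2, as fence and stop); origin at the centre of its underside, 2 mm above the bench, top 10 mm above that.
- jig_fence: The fence, dark steel bar 16 (x) x 160 (y) x 24 (z) mm, rigid, on the base plate; origin at the centre of its underside, its working face 8 mm to -x of it.
- jig_stop: The stop block, steel, 38 (x) x 24 (y) x 24 (z) mm, on the base plate next to the fence; origin at the centre of its underside, its working face 12 mm to -y of it.
- hammer: Bystander: ball hammer 64 x 294 x 29 mm lying at the left.
- tin: Bystander: round tin with red lid, 69 mm across, 50 mm high, at the right; origin at its base.
- coupling_large: Bystander: dark pipe coupling, 58 mm across, 62 mm high, at the right; origin at its base.
- coupling_small: Bystander: dark pipe coupling, 47 mm across, 50 mm high, standing between vice and board; origin at its base.
- offcut: Bystander: round bar offcut, 63 mm long, 13 mm thick, lying between vice and board near the front edge.
- marker: Bystander: paint marker, 127 mm long, 17 mm thick, lying at the left beside the hammer.
- brush: Bystander: swarf brush 36 x 216 x 14 mm, lying behind the work on the right.
Things that resemble listed ones, but are neither listed nor needed, are in the scene too. There is more than one size of the part that bears plate_mid; the job needs the larger.

How it is judged:
By the outcome, as a careful person would: the job done as asked, in the order asked, and still so for the second after the job is handed in, while the arm keeps its last pose, push and grip.
It also fails if it takes over 58 s, if anything falls off the work surface, if the arm or the gripper's body presses on something with over 40 N, if the wrist force passes 120 N, or if a joint passes its speed limit or range.

## Robot

A 6-joint arm with a two-finger parallel gripper is mounted at the origin on a cart in front of the work surface, level with it; the furniture and walls round the work are solid. World frame = base frame: x ahead of the robot, y to its left, z up, the work surface at z = 0. Lengths are in mm, angles in rad, forces in N, time in s.
With the tool pointing down it reaches from about 275 to 825 mm from the base axis. Payload 4.9 kg.
Tool frame: the origin (TCP) lies midway between the tips of the shut fingers; the grasp point (between the pads) lies arm.grip_depth behind it (arm.grip_depth is the distance from the TCP to the grasp point, in mm); z points along the fingers, y is the line along which they close (so a half turn about z gives the same grasp; the last joint's range is limited). The gripper opens to 85 mm and grips with 20 to 120 N. Pads are 22 mm wide; open, the fingers measure 114 mm over their backs; the gripper's body (76 mm by 85 mm) begins 54 mm behind the grasp point. The pads swing forward as they close: fully open they stand 13 mm farther back than shut.
Start: joints at [-1.298, 0.326, -0.193, 1.052, 0, 1.437], TCP at [217.633, -505.128, 231.281] pointing down, gripper open.
Joint ranges: [-2.65, 2.65], [-0.97, 1.79], [-1.3, 1.35], [-1.93, 2.1], [-1.47, 1.37], [-3.14, 3.14]. Speed limits (rad/s): [2.57, 2.57, 3.14, 3.14, 3.14, 3.14].

## Interface

Orientations are given as a unit quaternion [w, x, y, z].
In Python, from rig import arm, eyes, cut_out gives the robot as it stands.
- The arm moves only by the shell command python3 -m crank 'ROWS' [OPENING] [FORCE]. ROWS is JSON, a list of rows, each an object of numbers: "x", "y", "z": the shift along the tool's x, y, z in m; "wx", "wy", "wz": the turn, a rotation vector about the tool's x, y, z in degrees. In form: [{"x": .., "y": .., "z": .., "wx": .., "wy": .., "wz": ..}, ...]. A call has 1 to 12 rows; each row is the pose to reach, as a shift and turn from the pose commanded when the call began, along the tool's axes at that moment; what a row does not reach only later rows make up. A row lasts 1/10 s, in which the tool goes at most 50 mm and 8.59 degrees, less where a joint would pass 70% of its speed; a pose out of reach is approached as far as the arm can. A call with a gripper value outside its range is refused whole. OPENING is the closure in counts, from 0 (fully open) to 255 (shut), set as the call begins (- or left out, the last holds). The fingers move at their own pace and stop on an object; FORCE is the grip in N (left out, the last holds). Time passes only in rows, so rows that repeat a pose let the fingers close. It gives the time, the measured TCP pose, the force, the opening and the grip force at its end, in the units of the state.
- arm.get_obs(): the state, without advancing time (a new reading comes with each control period).
- eyes.capture(name): name is "scene" or "top" or "wrist"; returns (picture, depth): 400x640x3 uint8, blue, green, red; 400x640 float32, mm along the optical axis (not along the pixel's ray), 0 where there is no reading.
- eyes.camera_params(name): a dict with "fx", "fy", "cx", "cy" (pixels), "camera_from_world" (4x4, takes a point from world to camera coordinates). Camera axes: x right, y up, looking along -z (the intrinsics and any distortion apply to the point x, -y, -z); pixel columns grow to the right and rows downward; lengths in mm; the calibration is good to about 2 mm. A picture is of the moment at which its call begins: read the wrist's pose just before it. camera_params takes no time and is no camera call; for the wrist camera it gives the pose at the moment of the call.
- arm.finish_job(): hands the job in; it is judged then, once.
Trained networks look in the newest picture that a camera, given by its name, has taken for a name from the list of things; names that differ only in an ending like _2 or _b are one class to them, and where a whole thing is asked for, a point or a joint stands for the part that bears it (a point fixed in the world has none). Each returns a list of dicts, best first, with "p" (0 to 1); they miss things now and then, are a little off and sometimes report something else, mostly with a low value. They report only what shows in the picture. A call takes as long as a camera call. They do not tell look-alikes from the thing itself.
- cut_out(name, camera): "region" (400x640 bool, what is visible of it) and "box" ([centre column, centre row, width, height] in pixels, round what is visible of it).
The state is a dict: "t": time; "qpos": joint angles; "joint_vel": joint speeds; "joint_torque": joint torques, N m; "position": TCP position; "ee_rot": TCP orientation; "ft_force": force on the tool from outside, world axes, zero at the start; "moment": the same for the moment, N m; "opening": finger opening in mm; "grasp_force": force on a finger pad.
Only numpy, scipy, OpenCV 4.12 (cv2) and the standard library are available. Lean on these libraries where they do the work, as an engineer would, in place of code of your own. Each camera call takes 0.05 s, during which the arm holds its last target. There are 200 camera calls.

## Working session

There is one attempt and no reset: what is moved stays moved. The work goes in short steps, Python scripts to look and compute and a shell command to move; the robot and the scene stay as the last step left them, time stands still between calls to the robot, and variables do not carry over. Pictures are saved under pics/ and viewed, at most 10 in all, crops included, and the job is handed in when it is done.

```bash
mkdir -p pics; ls; cat > h.py <<'E'
import numpy as np,cv2
from rig import arm,eyes,cut_out
from scipy.spatial.transform import Rotation as R
def world(name,d,P=None):
    P=P or eyes.camera_params(name)
    v,u=np.mgrid[0:400,0:640]
    X=np.stack([(u-P['cx'])/P['fx']*d,-(v-P['cy'])/P['fy']*d,-d,np.ones_like(d)],-1)
    return (X@np.linalg.inv(P['camera_from_world']).T)[...,:3]
def tool():
    o=arm.get_obs();q=o['ee_rot'];return np.array(o['position']),R.from_quat([q[1],q[2],q[3],q[0]]).as_matrix(),o
E
python3 - <<'E'
from h import *
for n in ['top','scene']:
    p,d=eyes.capture(n);cv2.imwrite(f'pics/{n}0.png',p);P=eyes.camera_params(n);print(n,{k:(v if k!='camera_from_world' else np.round(np.linalg.inv(v),3).tolist()) for k,v in P.items()})
    np.save(n+'_d.npy',d);W=world(n,d)
    for k in ['vice','vice_jaw','plate_mid','jig','jig_fence','jig_stop','coupling_small']:
        for r in cut_out(k,n)[:4]:
            m=r['region']&(d>0)
            if m.sum(): print(k,round(r['p'],2),np.round(r['box']),np.round(np.median(W[m],0)),'ztop',np.round(np.percentile(W[m][:,2],95)))
print(tool(),arm.grip_depth)
E
```

```text
pics
top {'fx': 373.7299666022512, 'fy': 373.7299666022512, 'cx': 322.880585789366, 'cy': 200.38002309675463, 'camera_from_world': [[0.005, 0.986, -0.166, 372.003], [-1.0, 0.005, -0.001, 53.123], [0.0, 0.166, 0.986, 1070.607], [0.0, 0.0, 0.0, 1.0]]}
vice 0.97 [261. 205.  36.  65.] [536. 227.  32.] ztop 46.0
vice 0.69 [262. 216.  30.  53.] [543. 226.  41.] ztop 46.0
vice_jaw 0.6 [262. 215.  32.  50.] [543. 225.  41.] ztop 46.0
plate_mid 0.73 [255. 190.  20.  13.] [573. 238.  73.] ztop 78.0
plate_mid 0.41 [321. 186.   3.  15.] [589.  62.  45.] ztop 49.0
jig 0.8 [374. 199.  62.  54.] [550. -90.  13.] ztop 38.0
jig_fence 0.9 [369. 185.  54.  28.] [596. -70.  37.] ztop 40.0
jig_fence 0.47 [261. 205.  40.  64.] [536. 227.  34.] ztop 46.0
jig_stop 0.61 [320. 215.  12.  21.] [512.  59.  39.] ztop 53.0
jig_stop 0.51 [352. 201.  14.  12.] [553. -34.  36.] ztop 40.0
coupling_small 0.73 [320. 214.  17.  20.] [515.  64.  48.] ztop 53.0
scene {'fx': 432.5390843109303, 'fy': 432.5390843109303, 'cx': 318.85885703155736, 'cy': 203.477475178548, 'camera_from_world': [[-0.54, 0.366, -0.758, -349.775], 
[... 1029 characters left out ...]
 array([-1.29818134e+00,  3.26146813e-01, -1.92597330e-01,  1.05200003e+00,
       -7.91872671e-06,  1.43659666e+00]), 'joint_vel': array([-0.00071545, -0.00060615,  0.00053942,  0.00014361,  0.00085851,
        0.00084888]), 'joint_torque': array([-2.05925833e-03, -4.43275666e+01,  2.62743205e+01,  8.43239213e-04,
        2.63920592e-04,  2.33297874e-05]), 'position': array([ 217.64166142, -505.12978224,  231.31084225]), 'ee_rot': array([ 2.62877970e-05,  9.79383959e-01,  2.02007574e-01, -2.14663721e-06]), 'ft_force': array([-1.32234246,  0.57770303, -0.34279892]), 'moment': array([ 0.02101661,  0.03702487, -0.02686949]), 'grasp_force': 0.0, 'opening': 85.42894677933712}) 18.700000000000003
```

```bash
python3 - <<'E'
import cv2
p=cv2.imread('pics/top0.png')[140:270,200:440]
cv2.imwrite('pics/top_c.png',cv2.resize(p,None,fx=3.3,fy=3.3,interpolation=cv2.INTER_CUBIC))
E
```

```text
(no output)
```

View pics/top_c.png

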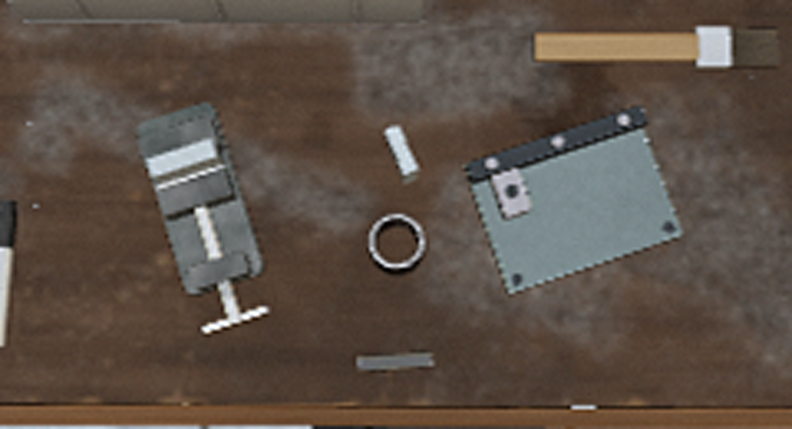

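View pics/scene0.png

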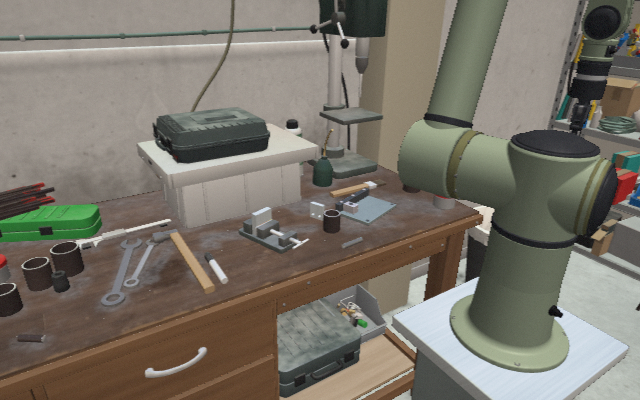

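The plate held in the vice is at top-view pixel (255,188), which is the 60 mm high one. A smaller look-alike lies or stands at (321,186), measured about 48 mm high, so I choose the one in the vice. The vice screw points towards the robot. The jig fence is at (369,185) and the stop at (354,199).

```bash
python3 - <<'E'
from h import *
d=np.load('top_d.npy');W=world('top',d)
def fit(box,zlo,zhi,n):
    (x0,x1,y0,y1)=box
    m=(W[...,0]>x0)&(W[...,0]<x1)&(W[...,1]>y0)&(W[...,1]<y1)&(W[...,2]>zlo)&(W[...,2]<zhi)&(d>0)
    r=cv2.minAreaRect(W[m][:,:2].astype(np.float32));print(n,m.sum(),np.round(r[0],1),np.round(r[1],1),round(r[2],1))
fit((440,640,150,300),66,90,'plate')
fit((440,640,150,300),8,90,'vice all')
fit((470,640,150,300),35,52,'jaws')
fit((430,660,-200,20),29,45,'fence+stop')
fit((430,660,-200,20),7,45,'jig')
p,r,o=tool();P=eyes.camera_params('wrist')
c=np.linalg.inv(P['camera_from_world']);print('cam in tool',np.round(r.T@(c[:3,3]-p),1));print(np.round(r.T@c[:3,:3],3),P['fx'])
tx,ty=np.array([490,210.]),0
t=np.array([510,205,190.]);print('shift',np.round(r.T@(t-p),1))
E
```

```text
plate 137 [574.3 240.8] [16.9 56.7] 19.0
vice all 1429 [535.5 229.3] [196.1  69.9] 18.7
jaws 562 [540.6 229.2] [145.1  65.5] 20.4
fence+stop 452 [579.5 -80.4] [ 54.6 159.6] 19.3
jig 2311 [542.8 -82.2] [184.6 192.7] 10.2
cam in tool [  84.     0.5 -143.5]
[[ 0.001  0.947  0.322]
 [ 1.    -0.001 -0.   ]
 [ 0.     0.322 -0.947]] 313.14492909605764
shift [ 549.5 -536.5   41.3]
```

```bash
a='x'; python3 -m crank '[{"x":0.05,"y":-0.045,"z":0,"wz":-8},{"x":0.1,"y":-0.09,"z":0,"wz":-16},{"x":0.15,"y":-0.135,"z":0,"wz":-24},{"x":0.2,"y":-0.18,"z":0,"wz":-32},{"x":0.25,"y":-0.225,"z":0,"wz":-40},{"x":0.3,"y":-0.27,"z":0,"wz":-48},{"x":0.35,"y":-0.315,"z":0,"wz":-56},{"x":0.38,"y":-0.35,"z":0,"wz":-64},{"x":0.4,"y":-0.37,"z":0,"wz":-72},{"x":0.42,"y":-0.385,"z":0,"wz":-80},{"x":0.44,"y":-0.4,"z":0,"wz":-88},{"x":0.44,"y":-0.4,"z":0,"wz":-90}]' 0 30
python3 - <<'E'
from h import *
p,r,o=tool();print(np.round(r,3),np.round(o['qpos'],2))
a=np.deg2rad(18.9);T=np.array([[np.cos(a),np.sin(a),0],[np.sin(a),-np.cos(a),0],[0,0,-1]])
print(np.round(r.T@(np.array([552,233,150])-p),1),np.round(R.from_matrix(r.T@T).as_rotvec(degrees=True),1))
E
```

```text
[[ 0.918  0.396  0.   ]
 [ 0.396 -0.918 -0.   ]
 [-0.     0.    -1.   ]] [-1.3   0.33 -0.19  1.05 -0.    1.44]
[ 599.1 -545.6   81.3] [0.  0.  4.4]validation failed for argument at $[0]...
```

```bash
python3 -m crank '[{"x":0.05,"y":-0.045,"z":0,"wx":0,"wy":0,"wz":-8},{"x":0.1,"y":-0.09,"z":0,"wx":0,"wy":0,"wz":-16},{"x":0.15,"y":-0.135,"z":0,"wx":0,"wy":0,"wz":-24},{"x":0.2,"y":-0.18,"z":0,"wx":0,"wy":0,"wz":-32},{"x":0.25,"y":-0.225,"z":0,"wx":0,"wy":0,"wz":-40},{"x":0.3,"y":-0.27,"z":0,"wx":0,"wy":0,"wz":-48},{"x":0.35,"y":-0.315,"z":0,"wx":0,"wy":0,"wz":-56},{"x":0.38,"y":-0.35,"z":0,"wx":0,"wy":0,"wz":-64},{"x":0.4,"y":-0.37,"z":0,"wx":0,"wy":0,"wz":-72},{"x":0.42,"y":-0.385,"z":0,"wx":0,"wy":0,"wz":-80},{"x":0.44,"y":-0.4,"z":0,"wx":0,"wy":0,"wz":-88},{"x":0.44,"y":-0.4,"z":0,"wx":0,"wy":0,"wz":-90}]' 0 30
cat > go.py <<'E'
from h import *
import sys
# go.py x y z yaw_of_tool_x_deg -> shift & turn in the tool axes
x,y,z,a=map(float,sys.argv[1:5]);p,r,o=tool();a=np.deg2rad(a)
T=np.array([[np.cos(a),np.sin(a),0],[np.sin(a),-np.cos(a),0],[0,0,-1]])
print('t',round(o['t'],2),'p',np.round(p,1),'q',np.round(o['qpos'],2),'F',np.round(o['ft_force'],1),'shift',np.round(r.T@(np.array([x,y,z])-p),1),'turn',np.round(R.from_matrix(r.T@T).as_rotvec(degrees=True),1))
E
python3 go.py 552 233 150 198.9
```

```text
t: 2.0
position: [464.2, 38.7, 231.6]
ee_rot: [0.001, 0.548, 0.837, 0.0]
ft_force: [0.3, 0.2, 1.0]
opening: 85.1
grasp_force: 0.0
t 2.0 p [464.2  38.7 231.6] q [-0.08  0.17 -0.4   1.   -0.    1.08] F [0.3 0.2 1. ] shift [143.1 158.   81.7] turn [  0.    0.1 -85.3]
```

```bash
python3 -m crank '[{"x":0.02,"y":0.02,"z":0.01,"wx":0,"wy":0,"wz":-8},{"x":0.04,"y":0.04,"z":0.02,"wx":0,"wy":0,"wz":-16},{"x":0.06,"y":0.065,"z":0.03,"wx":0,"wy":0,"wz":-24},{"x":0.08,"y":0.09,"z":0.04,"wx":0,"wy":0,"wz":-32},{"x":0.1,"y":0.11,"z":0.05,"wx":0,"wy":0,"wz":-40},{"x":0.12,"y":0.13,"z":0.06,"wx":0,"wy":0,"wz":-48},{"x":0.13,"y":0.145,"z":0.07,"wx":0,"wy":0,"wz":-56},{"x":0.14,"y":0.155,"z":0.08,"wx":0,"wy":0,"wz":-64},{"x":0.143,"y":0.158,"z":0.082,"wx":0,"wy":0,"wz":-72},{"x":0.143,"y":0.158,"z":0.082,"wx":0,"wy":0,"wz":-80},{"x":0.143,"y":0.158,"z":0.082,"wx":0,"wy":0,"wz":-85},{"x":0.143,"y":0.158,"z":0.082,"wx":0,"wy":0,"wz":-85}]'
python3 - <<'E'
from h import *
P=eyes.camera_params('wrist');p,d=eyes.capture('wrist');cv2.imwrite('pics/w1.png',p)
W=world('wrist',d,P);np.save('w1.npy',W)
for k in ['vice_jaw','plate_mid']:
    for r in cut_out(k,'wrist')[:3]:
        m=r['region']&(d>0);print(k,round(r['p'],2),np.round(r['box']),np.round(np.median(W[m],0)))
def fit(box,zlo,zhi,n):
    (x0,x1,y0,y1)=box
    m=(W[...,0]>x0)&(W[...,0]<x1)&(W[...,1]>y0)&(W[...,1]<y1)&(W[...,2]>zlo)&(W[...,2]<zhi)&(d>0)
    m=cv2.morphologyEx(m.astype(np.uint8),cv2.MORPH_OPEN,np.ones((3,3)))>0
    r=cv2.minAreaRect(W[m][:,:2].astype(np.float32));print(n,m.sum(),np.round(r[0],1),np.round(r[1],1),round(r[2],1),'z',np.median(W[m][:,2]))
fit((540,620,190,290),67,82,'plate')
fit((500,561,180,290),38,50,'moving jaw')
fit((440,640,150,300),8,20,'base')
E
python3 go.py 552 233 150 198.9
```

```text
t: 3.2
position: [551.9, 230.3, 149.1]
ee_rot: [-0.0, -0.159, 0.987, -0.0]
ft_force: [-0.8, -0.1, -0.5]
opening: 85.2
grasp_force: 0.0
vice_jaw 0.95 [326. 138.  71. 164.] [541. 222.  39.]
plate_mid 0.83 [121. 175.  59.  59.] [588.  63.  36.]
plate_mid 0.65 [325. 240.  75.  41.] [573. 239.  74.]
plate 1669 [576.6 240. ] [17.4 56. ] 18.6 z 75.07758010586716
moving jaw 1785 [530.5 229.1] [60.9 76.7] 0.0 z 44.2981915487203
base 3999 [554.7 234.8] [159.3  70.1] 18.7 z 15.110367912773654
t 3.35 p [552.  230.1 149.3] q [ 0.27  0.48 -0.18  0.91 -0.   -0.05] F [ 0.1 -1.6  0.1] shift [-0.9  2.8 -0.7] turn [-0.   0.  -0.7]
```

View pics/w1.png

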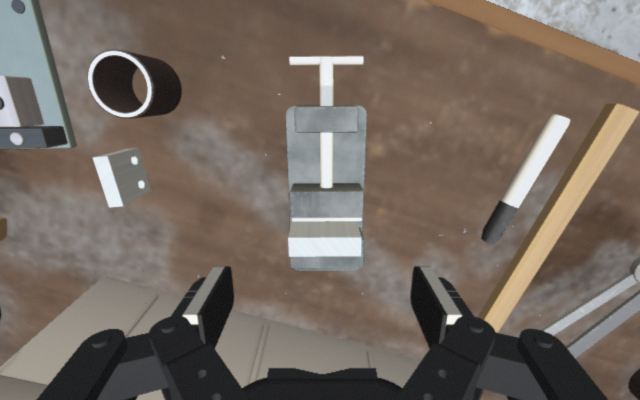

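```bash
python3 go.py 553.5 234.5 23 198.7;python3 -m crank '[{"x":0,"y":0.004,"z":0.04,"wx":0,"wy":0,"wz":-0.5},{"x":-0.003,"y":0.004,"z":0.08,"wx":0,"wy":0,"wz":-0.5},{"x":-0.003,"y":0.004,"z":0.11,"wx":0,"wy":0,"wz":-0.5},{"x":-0.003,"y":0.004,"z":0.126,"wx":0,"wy":0,"wz":-0.5},{"x":-0.003,"y":0.004,"z":0.126,"wx":0,"wy":0,"wz":-0.5},{"x":-0.003,"y":0.004,"z":0.126,"wx":0,"wy":0,"wz":-0.5}]'
python3 go.py 553.5 234.5 23 198.7
```

```text
t 3.35 p [552.  230.1 149.3] q [ 0.27  0.48 -0.18  0.91 -0.   -0.05] F [ 0.1 -1.6  0.1] shift [ -2.8   3.7 126.3] turn [-0.   0.  -0.5]
t: 3.95
position: [553.8, 234.9, 23.6]
ee_rot: [0.0, -0.163, 0.987, 0.0]
ft_force: [-0.4, -0.0, 0.3]
opening: 85.1
grasp_force: 0.0
t 3.95 p [553.8 234.9  23.6] q [ 0.28  0.62 -0.3   0.65  0.   -0.05] F [-0.4 -0.   0.3] shift [ 0.5 -0.3  0.6] turn [0.  0.  0.1]
```

Close on the jaw, then slide +x of the tool (vice +y) 13 mm plus a little.

```bash
python3 -m crank '[{"x":0,"y":0,"z":0,"wx":0,"wy":0,"wz":0},{"x":0,"y":0,"z":0,"wx":0,"wy":0,"wz":0},{"x":0,"y":0,"z":0,"wx":0,"wy":0,"wz":0},{"x":0,"y":0,"z":0,"wx":0,"wy":0,"wz":0},{"x":0,"y":0,"z":0,"wx":0,"wy":0,"wz":0},{"x":0,"y":0,"z":0,"wx":0,"wy":0,"wz":0}]' 255 25
```

```text
t: 4.55
position: [554.9, 235.3, 25.0]
ee_rot: [0.002, -0.163, 0.987, 0.0]
ft_force: [-1.3, 0.2, 6.2]
opening: 61.2
grasp_force: 27.6
```

```bash
python3 -m crank '[{"x":0.003,"y":0,"z":0,"wx":0,"wy":0,"wz":0},{"x":0.006,"y":0,"z":0,"wx":0,"wy":0,"wz":0},{"x":0.009,"y":0,"z":0,"wx":0,"wy":0,"wz":0},{"x":0.012,"y":0,"z":0,"wx":0,"wy":0,"wz":0},{"x":0.014,"y":0,"z":0,"wx":0,"wy":0,"wz":0},{"x":0.015,"y":0,"z":0,"wx":0,"wy":0,"wz":0},{"x":0.016,"y":0,"z":0,"wx":0,"wy":0,"wz":0},{"x":0.016,"y":0,"z":0,"wx":0,"wy":0,"wz":0}]'; python3 go.py 553.5 234.5 23 198.7
```

```text
t: 5.35
position: [542.5, 231.2, 25.1]
ee_rot: [0.004, -0.163, 0.987, 0.001]
ft_force: [7.1, 2.9, 2.2]
opening: 61.0
grasp_force: 27.5
t 5.35 p [542.5 231.2  25.1] q [ 0.28  0.6  -0.34  0.62  0.   -0.05] F [7.1 2.9 2.2] shift [-11.5  -0.4   2.2] turn [0.  0.5 0.1]
```

```bash
python3 -m crank '[{"x":0.002,"y":0,"z":0,"wx":0,"wy":0,"wz":0},{"x":0.004,"y":0,"z":0,"wx":0,"wy":0,"wz":0},{"x":0.004,"y":0,"z":0,"wx":0,"wy":0,"wz":0}]'; python3 -m crank '[{"x":-0.005,"y":0,"z":0,"wx":0,"wy":0,"wz":0},{"x":-0.005,"y":0,"z":0,"wx":0,"wy":0,"wz":0},{"x":-0.005,"y":0,"z":0,"wx":0,"wy":0,"wz":0},{"x":-0.005,"y":0,"z":0,"wx":0,"wy":0,"wz":0}]' 0 ; python3 go.py 576 240.3 130 288.7
```

```text
t: 5.65
position: [542.5, 231.1, 25.2]
ee_rot: [0.008, -0.163, 0.987, 0.002]
ft_force: [15.8, 6.8, -7.8]
opening: 61.1
grasp_force: 30.7
t: 6.05
position: [538.3, 229.7, 22.9]
ee_rot: [-0.001, -0.163, 0.987, -0.0]
ft_force: [0.7, 0.2, 0.3]
opening: 85.1
grasp_force: 0.0
t 6.05 p [538.3 229.7  22.9] q [ 0.28  0.6  -0.34  0.63 -0.   -0.05] F [0.7 0.2 0.3] shift [ -38.9   -2.2 -107.2] turn [  0.1  -0.1 -89.9]
```

```bash
python3 -m crank '[{"x":0,"y":0,"z":-0.045,"wx":0,"wy":0,"wz":0},{"x":0,"y":0,"z":-0.09,"wx":0,"wy":0,"wz":0},{"x":-0.01,"y":0,"z":-0.12,"wx":0,"wy":0,"wz":8},{"x":-0.02,"y":0,"z":-0.12,"wx":0,"wy":0,"wz":16},{"x":-0.03,"y":0,"z":-0.12,"wx":0,"wy":0,"wz":24},{"x":-0.039,"y":-0.002,"z":-0.12,"wx":0,"wy":0,"wz":32},{"x":-0.039,"y":-0.002,"z":-0.12,"wx":0,"wy":0,"wz":40},{"x":-0.039,"y":-0.002,"z":-0.12,"wx":0,"wy":0,"wz":48},{"x":-0.039,"y":-0.002,"z":-0.12,"wx":0,"wy":0,"wz":56},{"x":-0.039,"y":-0.002,"z":-0.12,"wx":0,"wy":0,"wz":64},{"x":-0.039,"y":-0.002,"z":-0.12,"wx":0,"wy":0,"wz":72},{"x":-0.039,"y":-0.002,"z":-0.12,"wx":0,"wy":0,"wz":80}]'
python3 -m crank '[{"x":0,"y":0,"z":0,"wx":0,"wy":0,"wz":8},{"x":0,"y":0,"z":0,"wx":0,"wy":0,"wz":10},{"x":0,"y":0,"z":0,"wx":0,"wy":0,"wz":10}]'
python3 - <<'E'
from h import *
P=eyes.camera_params('wrist');p,d=eyes.capture('wrist');cv2.imwrite('pics/w2.png',p)
W=world('wrist',d,P)
def fit(box,zlo,zhi,n):
    (x0,x1,y0,y1)=box
    m=(W[...,0]>x0)&(W[...,0]<x1)&(W[...,1]>y0)&(W[...,1]<y1)&(W[...,2]>zlo)&(W[...,2]<zhi)&(d>0)
    m=cv2.morphologyEx(m.astype(np.uint8),cv2.MORPH_OPEN,np.ones((3,3)))>0
    r=cv2.minAreaRect(W[m][:,:2].astype(np.float32));print(n,m.sum(),np.round(r[0],1),np.round(r[1],1),round(r[2],1),'z',np.median(W[m][:,2]))
fit((540,620,190,290),67,82,'plate')
E
python3 go.py 576 240.3 48 108.7
```

```text
t: 7.25
position: [576.2, 240.5, 142.9]
ee_rot: [-0.0, 0.511, 0.859, -0.001]
ft_force: [0.2, 0.7, -0.7]
opening: 85.8
grasp_force: 0.0
t: 7.55
position: [576.3, 240.5, 143.0]
ee_rot: [-0.0, 0.582, 0.813, -0.0]
ft_force: [-0.1, 0.6, 0.5]
opening: 85.2
grasp_force: 0.0
plate 1640 [576.3 240.3] [15.9 56.2] 18.7 z 74.91363491434412
t 7.6 p [576.4 240.6 143. ] q [ 0.28  0.53 -0.11  0.93 -0.    1.52] F [ 1.   0.5 -0.7] shift [-0.1 -0.4 95. ] turn [-0.1 -0.   0.2]
```

View pics/w2.png

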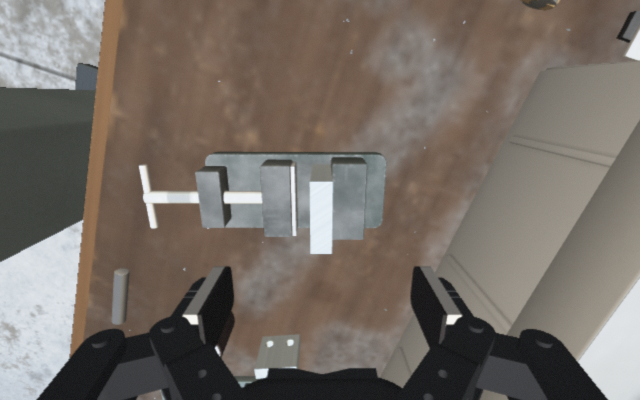

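```bash
python3 -m crank '[{"x":0,"y":0,"z":0.045,"wx":0,"wy":0,"wz":0},{"x":0,"y":0,"z":0.08,"wx":0,"wy":0,"wz":0},{"x":0,"y":0,"z":0.094,"wx":0,"wy":0,"wz":0},{"x":0,"y":0,"z":0.094,"wx":0,"wy":0,"wz":0},{"x":0,"y":0,"z":0.094,"wx":0,"wy":0,"wz":0}]' 0
python3 -m crank '[{"x":0,"y":0,"z":0,"wx":0,"wy":0,"wz":0},{"x":0,"y":0,"z":0,"wx":0,"wy":0,"wz":0},{"x":0,"y":0,"z":0,"wx":0,"wy":0,"wz":0},{"x":0,"y":0,"z":0,"wx":0,"wy":0,"wz":0},{"x":0,"y":0,"z":0,"wx":0,"wy":0,"wz":0},{"x":0,"y":0,"z":0,"wx":0,"wy":0,"wz":0},{"x":0,"y":0,"z":0,"wx":0,"wy":0,"wz":0},{"x":0,"y":0,"z":0,"wx":0,"wy":0,"wz":0}]' 255 80; python3 go.py 560 60 150 108.7
```

```text
t: 8.1
position: [577.7, 241.0, 50.3]
ee_rot: [0.0, 0.582, 0.813, 0.0]
ft_force: [-0.5, -0.1, 0.2]
opening: 85.3
grasp_force: 0.0
t: 8.9
position: [576.1, 240.5, 49.9]
ee_rot: [-0.0, 0.582, 0.813, -0.001]
ft_force: [-2.8, -1.9, 5.9]
opening: 14.7
grasp_force: 79.2
t 8.9 p [576.1 240.5  49.9] q [ 0.28  0.63 -0.21  0.74 -0.    1.52] F [-2.8 -1.9  5.9] shift [-165.6  -73.5 -100. ] turn [-0.1  0.   0.1]
```

```bash
python3 -m crank '[{"x":0,"y":0,"z":-0.03,"wx":0,"wy":0,"wz":0},{"x":0,"y":0,"z":-0.07,"wx":0,"wy":0,"wz":0},{"x":0,"y":0,"z":-0.11,"wx":0,"wy":0,"wz":0},{"x":-0.03,"y":0,"z":-0.12,"wx":0,"wy":0,"wz":0},{"x":-0.07,"y":0,"z":-0.12,"wx":0,"wy":0,"wz":0},{"x":-0.11,"y":-0.02,"z":-0.12,"wx":0,"wy":0,"wz":0},{"x":-0.15,"y":-0.04,"z":-0.12,"wx":0,"wy":0,"wz":0},{"x":-0.19,"y":-0.06,"z":-0.12,"wx":0,"wy":0,"wz":0},{"x":-0.23,"y":-0.07,"z":-0.12,"wx":0,"wy":0,"wz":0},{"x":-0.27,"y":-0.08,"z":-0.12,"wx":0,"wy":0,"wz":0},{"x":-0.3,"y":-0.09,"z":-0.12,"wx":0,"wy":0,"wz":0},{"x":-0.3,"y":-0.09,"z":-0.12,"wx":0,"wy":0,"wz":0}]'; python3 go.py 590 -140 170 109
```

```text
t: 10.1
position: [588.4, -76.4, 169.0]
ee_rot: [0.0, 0.584, 0.812, -0.001]
ft_force: [-0.8, 1.0, -2.3]
opening: 14.8
grasp_force: 78.5
t 10.1 p [588.4 -76.4 169. ] q [-0.25  0.45 -0.17  0.95 -0.    1.  ] F [-0.8  1.  -2.3] shift [-60.8 -18.6  -0.9] turn [-0.   0.1 -0.5]
```

```bash
python3 -m crank '[{"x":-0.03,"y":-0.01,"z":0,"wx":0,"wy":0,"wz":0},{"x":-0.06,"y":-0.02,"z":0,"wx":0,"wy":0,"wz":-0.4},{"x":-0.06,"y":-0.02,"z":0,"wx":0,"wy":0,"wz":-0.4},{"x":-0.06,"y":-0.02,"z":0,"wx":0,"wy":0,"wz":-0.4}]'
python3 - <<'E'
from h import *
tp,tr,_=tool()
P=eyes.camera_params('wrist');p,d=eyes.capture('wrist');cv2.imwrite('pics/w3.png',p)
W=world('wrist',d,P);np.savez('w3.npz',W=W,d=d)
def fit(sel,n):
    m=cv2.morphologyEx((sel&(d>0)).astype(np.uint8),cv2.MORPH_OPEN,np.ones((3,3)))>0
    r=cv2.minAreaRect(W[m][:,:2].astype(np.float32));print(n,m.sum(),np.round(r[0],1),np.round(r[1],1),round(r[2],1),'z',np.median(W[m][:,2]))
X,Y,Z=W[...,0],W[...,1],W[...,2]
b=(X>430)&(X<680)&(Y>-220)&(Y<20)
fit(b&(Z>31)&(Z<42),'fence+stop')
fit(b&(Z>9)&(Z<17),'baseplate')
for k in ['jig_stop','jig_fence']:
    for r in cut_out(k,'wrist')[:2]:
        m=r['region']&(d>0)&(Z>33)&(Z<40);q=cv2.minAreaRect(W[m][:,:2].astype(np.float32));print(k,round(r['p'],2),np.round(r['box']),np.round(q[0],1),np.round(q[1],1),round(q[2],1),'z',np.median(Z[m]))
# plate in tool frame
T=(W-tp)@tr
m=(d>0)&(abs(T[...,0])<45)&(abs(T[...,1])<25)&(T[...,2]>-30)&(T[...,2]<45)
print('plate-ish tool x,y,z pct',[np.round(np.percentile(T[m][:,i],[2,50,98]),1) for i in range(3)],m.sum())
E
```

```text
t: 10.5
position: [588.5, -135.2, 168.9]
ee_rot: [-0.001, 0.58, 0.815, 0.0]
ft_force: [-0.2, 0.1, -2.4]
opening: 14.8
grasp_force: 78.5
fence+stop 5057 [581.  -81.1] [ 55.1 159.5] 19.0 z 37.04412077488752
baseplate 16855 [ 566.9 -132. ] [126.5 261.8] 29.4 z 12.908017763501903
jig_stop 0.88 [324.  70.  50.  33.] [556.2 -35.1] [38.  23.4] 19.3 z 37.02883017992525
jig_stop 0.32 [299. 124. 139. 193.] [581.  -81.1] [ 55.1 159.5] 19.0 z 37.02587262273488
jig_fence 0.63 [358. 125.  23. 192.] [599.4 -74.7] [ 16.2 159.5] 19.0 z 37.03400245470735
plate-ish tool x,y,z pct [array([-26.2,  10.3,  27.9]), array([-17.9,   0.3,  18.8]), array([-28.7, -24.7,  26.1])] 6571
```

View pics/w3.png

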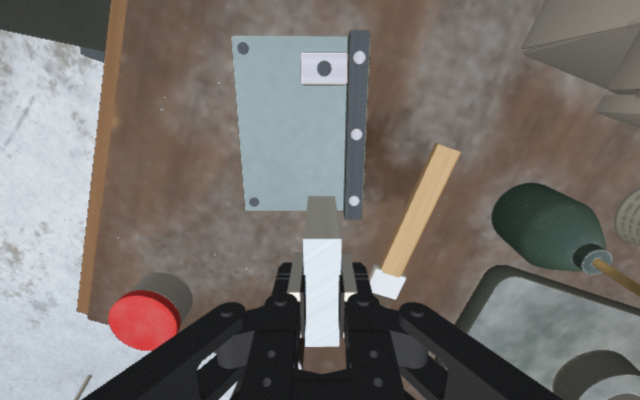

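```bash
python3 go.py 576.2 -76.3 51 109.0
```

```text
t 10.65 p [ 588.7 -134.1  169.1] q [-0.35  0.47 -0.14  0.96  0.    0.89] F [ 0.3 -0.1 -1.8] shift [ 58.6   7.4 118.1] turn [-0.  -0.   0.3]
```

```bash
python3 -m crank '[{"x":0.03,"y":0.004,"z":0.01,"wx":0,"wy":0,"wz":0.3},{"x":0.058,"y":0.007,"z":0.03,"wx":0,"wy":0,"wz":0.3},{"x":0.058,"y":0.007,"z":0.06,"wx":0,"wy":0,"wz":0.3},{"x":0.058,"y":0.007,"z":0.09,"wx":0,"wy":0,"wz":0.3},{"x":0.058,"y":0.007,"z":0.105,"wx":0,"wy":0,"wz":0.3},{"x":0.058,"y":0.007,"z":0.113,"wx":0,"wy":0,"wz":0.3},{"x":0.058,"y":0.007,"z":0.118,"wx":0,"wy":0,"wz":0.3},{"x":0.058,"y":0.007,"z":0.118,"wx":0,"wy":0,"wz":0.3},{"x":0.058,"y":0.007,"z":0.118,"wx":0,"wy":0,"wz":0.3}]'; python3 go.py 579.95 -68.7 49 109.0
```

```text
t: 11.55
position: [577.1, -78.5, 52.2]
ee_rot: [0.001, 0.581, 0.814, 0.0]
ft_force: [-0.3, -0.8, -1.5]
opening: 14.5
grasp_force: 78.5
t 11.55 p [577.1 -78.5  52.2] q [-0.26  0.56 -0.33  0.68  0.    0.98] F [-0.3 -0.8 -1.5] shift [8.3 5.8 3.2] turn [ 0.1  0.  -0.1]
```

```bash
python3 -m crank '[{"x":0.003,"y":0.002,"z":0.001,"wx":0,"wy":0,"wz":0},{"x":0.006,"y":0.003,"z":0.002,"wx":0,"wy":0,"wz":0},{"x":0.008,"y":0.003,"z":0.002,"wx":0,"wy":0,"wz":0},{"x":0.009,"y":0.003,"z":0.002,"wx":0,"wy":0,"wz":0},{"x":0.01,"y":0.003,"z":0.002,"wx":0,"wy":0,"wz":0},{"x":0.01,"y":0.003,"z":0.002,"wx":0,"wy":0,"wz":0}]'; python3 go.py 579.95 -68.7 48 109.0
```

```text
t: 12.15
position: [576.8, -69.5, 49.7]
ee_rot: [0.002, 0.582, 0.813, -0.001]
ft_force: [2.0, -5.8, -3.1]
opening: 14.4
grasp_force: 78.5
t 12.15 p [576.8 -69.5  49.7] q [-0.25  0.56 -0.34  0.67 -0.    1.  ] F [ 2.  -5.8 -3.1] shift [-0.3  3.2  1.7] turn [ 0.   0.2 -0.1]
```

```bash
python3 -m crank '[{"x":0,"y":0.001,"z":0,"wx":0,"wy":0,"wz":0},{"x":0,"y":0.002,"z":0.001,"wx":0,"wy":0,"wz":0},{"x":0,"y":0.003,"z":0.001,"wx":0,"wy":0,"wz":0},{"x":0,"y":0.004,"z":0.002,"wx":0,"wy":0,"wz":0},{"x":0,"y":0.004,"z":0.002,"wx":0,"wy":0,"wz":0},{"x":0,"y":0.004,"z":0.002,"wx":0,"wy":0,"wz":0}]'; python3 go.py 579.95 -68.7 48 109.0
```

```text
t: 12.75
position: [579.9, -68.4, 47.9]
ee_rot: [0.001, 0.582, 0.813, -0.001]
ft_force: [-1.4, -5.7, 1.1]
opening: 14.4
grasp_force: 79.2
t 12.75 p [579.9 -68.4  47.9] q [-0.24  0.57 -0.33  0.67 -0.    1.  ] F [-1.4 -5.7  1.1] shift [-0.3 -0.  -0.1] turn [-0.1  0.2 -0.1]
```

```bash
python3 -m crank '[{"x":0,"y":0.001,"z":0.001,"wx":0,"wy":0,"wz":0},{"x":0,"y":0.002,"z":0.002,"wx":0,"wy":0,"wz":0},{"x":0,"y":0.003,"z":0.003,"wx":0,"wy":0,"wz":0},{"x":0,"y":0.003,"z":0.003,"wx":0,"wy":0,"wz":0},{"x":0,"y":0.003,"z":0.003,"wx":0,"wy":0,"wz":0}]' 255 110; python3 go.py 579.95 -68.7 48 109.0
```

```text
t: 13.25
position: [580.2, -68.5, 47.9]
ee_rot: [0.0, 0.582, 0.813, -0.004]
ft_force: [-15.8, -7.0, 30.6]
opening: 13.7
grasp_force: 112.0
t 13.25 p [580.2 -68.5  47.9] q [-0.24  0.57 -0.32  0.68 -0.01  1.  ] F [-15.8  -7.   30.6] shift [-0.1 -0.3 -0.1] turn [-0.3  0.3 -0.2]
```

```bash
python3 -m crank '[{"x":0.0005,"y":0.0007,"z":0,"wx":0,"wy":0,"wz":0},{"x":0.0005,"y":0.001,"z":0,"wx":0,"wy":0,"wz":0},{"x":0.0005,"y":0.001,"z":0,"wx":0,"wy":0,"wz":0},{"x":0.0005,"y":0.001,"z":0,"wx":0,"wy":0,"wz":0},{"x":0.0005,"y":0.001,"z":0,"wx":0,"wy":0,"wz":0},{"x":0.0005,"y":0.001,"z":0,"wx":0,"wy":0,"wz":0}]'; python3 go.py 579.95 -68.7 48 109.0
python3 - <<'E'
from h import *
tp,tr,o=tool();P=eyes.camera_params('wrist');p,d=eyes.capture('wrist');cv2.imwrite('pics/w4.png',p);p,_=eyes.capture('top');W=world('wrist',d,P)
s,_=eyes.capture('scene');cv2.imwrite('pics/s4.png',cv2.resize(s[170:270,230:430],None,fx=4,fy=4))
J=np.array([553.6,-90.5]);e=np.array([[.9455,.3256],[-.3256,.9455]]);L=(W[...,:2]-J)@e.T
Z=W[...,2];m=(d>0)&(Z>69)&(Z<78)&(abs(L[...,0]-32)<9)&(abs(L[...,1]-12)<35)
print('plate top jig x,y',np.round(np.percentile(L[m],[1,50,99],axis=0),1),np.median(Z[m]),m.sum())
print(np.round(arm.get_obs()['ft_force'],1))
E
```

```text
t: 13.85
position: [580.2, -68.5, 47.9]
ee_rot: [0.0, 0.582, 0.813, -0.005]
ft_force: [-18.0, -10.1, 31.8]
opening: 14.0
grasp_force: 112.0
t 13.85 p [580.2 -68.5  47.9] q [-0.24  0.57 -0.32  0.68 -0.01  1.  ] F [-18.  -10.1  31.8] shift [-0.1 -0.4 -0.1] turn [-0.4  0.4 -0.2]
plate top jig x,y [[ 24.5 -15.7]
 [ 32.9  17.1]
 [ 40.7  40. ]] 72.93102088208823 3917
[-17.   -8.8  31.3]
```

View pics/w4.png

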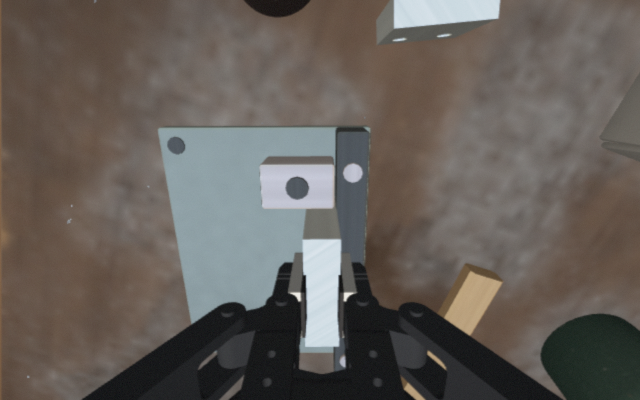

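View pics/s4.png

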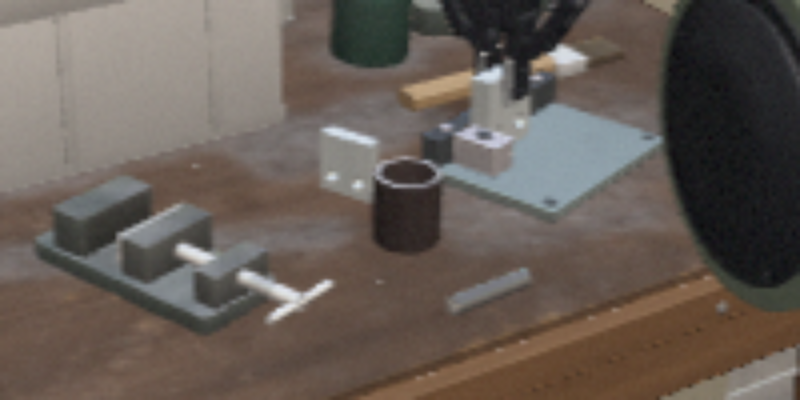

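The plate's face is at x 40.7 and its end at y 40.0 in jig axes. Its top is at about 72 mm, and the push is steady at about 19 N into the fence and 31 N down. The vice jaw shows wide open, and the small plate, coupling and offcut are undisturbed.

```bash
python3 -c "
from rig import arm;print(arm.finish_job())"
```

```text
the job is handed in; nothing more can be done
None
```

The job is handed in: the vice jaw is open to its stop, and the larger plate stands in the corner of the fence and stop, still gripped and pressed with about 19 N into the fence and 31 N down; the result of the judging was not shown.

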